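# Release the ratchet and close the plate press

## Task

Close the hand press over the well plate: first press the yellow pawl tab down to its stop so that the ratchet is free, then push the green palm pad down until the lever is level and its rubber platen lies flush on the plate. Only press and push with the fingers: do not raise the lever, do not force it past the ratchet teeth before the pawl is released, leave the pawl released, and leave the bottles and the dish where they stand.

Things in the scene. Friction and masses are not known exactly. Their poses are not given: they have to be found in the camera images.
- press: Bench hand press, fixed to the table; white base 280 x 120 x 14 mm with a clear 96-well plate (top 29 mm above the table) in a nest, and two blue cheeks up to 91 mm high. Origin: on the table directly below the lever's hinge axis. The hinge axis runs along the press's own y axis, 68 mm above the table. The lever points from the hinge along the press's -x axis; the yellow pawl tab sticks out on the +x side. The base spans own x -180 to +100 mm and own y -60 to +60 mm.
- lever (a joint): Angle (rad) of the blue lever above level: 0 = level, fully down, platen flush on the plate (hard stop there, 1.0 at the top stop). It stays where it is left (friction; about 2 to 4 N at the palm pad moves it down once the pawl is free). While the pawl is engaged the ratchet wheel (teeth every 0.36 rad) stops it at about 0.6 (it gives a little more under a hard push); with the pawl released it goes all the way to 0.
- palm_pad (a point): Centre of the top face of the green round palm pad on the lever's end, the place to push: slightly domed disc 88 mm across, 16 mm thick. It lies 205 mm from the hinge axis along the lever and 23 mm above the lever's middle line, so at lever angle q it is at press x = -(205 cos q) + 23 sin q mm and 68 + 205 sin q + 23 cos q mm above the table (91 mm when fully down). Local axes turn with the lever; local z is the pad's upward normal.
- pawl (a joint): Angle (rad) of the brass hook pawl: 0 = hooked into the ratchet teeth, 0.40 = tab pressed down to its stop; the hook clears the teeth from about 0.2 and counts as released from 0.30. It has no spring: it stays where it is left (about 2 N at the tab moves it).
- pawl_pad (a point): Centre of the top face of the yellow, black-ribbed tab of the pawl, the place to press straight down: 32 (along press x) x 34 mm, 9 mm thick. It lies 72 mm from the pawl's pivot along the press's +x (pivot axis parallel to the press's y, at press x = +40 mm, 24 mm above the table), about 55 mm above the table when engaged and about 25 mm when pressed to the stop. Local axes turn with the pawl.
- red_dropper: White dropper bottle with a red cap, 24 mm across, 68 mm high, standing loose beyond the pawl end of the press: leave alone. Origin: centre of its underside, z up.
- blue_dropper: White dropper bottle with a blue cap, 24 mm across, 68 mm high, standing loose beyond the pawl end of the press: leave alone. Origin: centre of its underside, z up.
- petri_dish: Closed petri dish, 63 mm across, 16 mm high, lying loose beyond the palm-pad end of the press: leave alone. Origin: centre of its underside, z up.

How it is judged:
By the outcome, as a careful person would: the job done as asked, in the order asked, and still so for the second after the job is handed in, with the robot touching nothing.
It also fails if it takes over 42 s, if anything falls off the work surface, if the arm or the gripper's body presses on something with over 40 N, if the wrist force passes 120 N, or if a joint passes its speed limit or range.

## Robot

A 6-joint arm with a two-finger parallel gripper is mounted at the origin on a cart in front of the work surface, level with it; the furniture and walls round the work are solid. World frame = base frame: x ahead of the robot, y to its left, z up, the work surface at z = 0. Lengths are in m, angles in rad, forces in N, time in s.
With the tool pointing down it reaches from about 0.3 to 0.775 m from the base axis. Payload 14.6 kg.
Tool frame: the origin (TCP) lies at the centre of the arm's flange, where the gripper is bolted on; the fingertips stand 199 mm ahead of it and the grasp point (between the pads) lies 180 mm ahead of it; z points along the fingers, y is the line along which they close (so a half turn about z gives the same grasp; the last joint's range is limited). The gripper opens to 94 mm and grips with 3 to 60 N. Pads are 16 mm wide; open, the fingers measure 119 mm over their backs; the gripper's body (75 mm by 177 mm) begins 78 mm behind the grasp point.
Start: joints at [-1.397, 0.3, 1.521, -0, 1.321, -0.067], TCP at [0.131, -0.534, 0.405] pointing down, gripper open.
Joint ranges: [-3.03, 3.03], [-0.79, 2.21], [0.23, 2.52], [-1.04, 4.18], [0, 3.07], [-2.55, 2.55]. Speed limits (rad/s): [2.22, 2.22, 2.57, 3.14, 3.14, 3.14].

## Interface

Orientations are given as [roll, pitch, yaw] about the fixed x, y, z axes, in that order (R = Rz(yaw) Ry(pitch) Rx(roll)).
In Python, from station import ctrl gives the robot as it stands. The module is installed in compiled form; this text tells all that it offers.
- The arm moves only by the tool servo_tool, never from a script. Its argument "motion" is a list of rows, each a list of 5 numbers: the closure, from 0 (fully open) to 1 (shut), then the shift along the world's x, y, z in cm, then the turn about the world's z in degrees. A call has 1 to 20 rows; each row is the pose to reach, as a shift and turn from the pose commanded when the call began; what a row does not reach only later rows make up. A row lasts 1/8 s, in which the tool goes at most 62.5 mm and 10.7 degrees, less where a joint would pass 70% of its speed; a pose out of reach is approached as far as the arm can. A call with a gripper value outside its range is refused whole. The fingers move at their own pace and stop on an object; "squeeze" is the grip in N (left out, the last holds). Time passes only in rows, so rows that repeat a pose let the fingers close. It gives the time, the measured TCP pose, the force, the opening and the grip force at its end, in the units of the state.
- ctrl.get_obs(): the state, without advancing time (a new reading comes with each control period).
- ctrl.camera(name): name is "scene" or "top" or "wrist"; returns a dict with "image" (420x560x3 uint8, red, green, blue), "fx", "fy", "cx", "cy" (pixels), "camera_from_world" (4x4, takes a point from world to camera coordinates); the wrist camera has in their place "hand_eye" (4x4, takes a point from camera to tool coordinates, whose origin is the TCP and whose axes are the flange's). Camera axes: x right, y up, looking along -z (the intrinsics and any distortion apply to the point x, -y, -z); pixel columns grow to the right and rows downward; lengths in m; the calibration is good to about 2 mm. A picture is of the moment at which its call begins: read the wrist's pose just before it. There is no depth.
- ctrl.hand_in(): hands the job in; it is judged then, once.
The state is a dict: "time_s": time; "qpos": joint angles; "joint_vel": joint speeds; "tau": joint torques, N m; "ee_pos": TCP position; "eef_rot": TCP orientation; "force": force on the tool from outside, world axes, zero at the start; "moment": the same for the moment, N m; "grip_width": finger opening in m; "grip_force": force on a finger pad.
Only numpy, scipy, OpenCV 4.12 (cv2) and the standard library are available. Lean on these libraries where they do the work, as an engineer would, in place of code of your own. Each camera call takes 0.05 s, during which the arm holds its last target. There are 200 camera calls.

## Working session

There is one attempt and no reset: what is moved stays moved. The work goes in short steps, Python scripts to look and compute and a tool call to move; the robot and the scene stay as the last step left them, time stands still between calls to the robot, and variables do not carry over. Pictures are saved under pics/ and viewed, at most 10 in all, crops included, and the job is handed in when it is done.

Besides the shell and the picture viewer there is one more tool, called after "Call:" in YAML: its name, and indented under it one key for each argument. servo_tool: Moves the arm, as the interface text tells. Its arguments: {"type":"object","properties":{"motion":{"type":"array","items":{"type":"array","items":{"type":"number"}}},"squeeze":{"type":"number"}},"required":["motion"]}

```bash
mkdir -p pics; cat > h.py <<'E'
import cv2,numpy as np
from station import ctrl
def shot(n,f):
    c=ctrl.camera(n); cv2.imwrite('pics/'+f,c['image'][:,:,::-1]); return c
def ray(c,u,v):
    T=np.linalg.inv(c['camera_from_world']); d=np.array([(u-c['cx'])/c['fx'],-(v-c['cy'])/c['fy'],-1.])
    return T[:3,3],T[:3,:3]@d
def onplane(c,u,v,z):
    o,d=ray(c,u,v); return o+d*(z-o[2])/d[2]
def tri(r):
    A=0;b=0
    for o,d in r:
        d=d/np.linalg.norm(d);P=np.eye(3)-np.outer(d,d);A=A+P;b=b+P@o
    p=np.linalg.solve(A,b); return p,[np.linalg.norm(np.cross(p-o,d/np.linalg.norm(d))) for o,d in r]
def blobs(img,lo,hi,amin=40):
    m=cv2.inRange(cv2.cvtColor(img,cv2.COLOR_RGB2HSV),lo,hi)
    n,l,s,ce=cv2.connectedComponentsWithStats(m)
    return [(s[i].tolist(),ce[i].round(1).tolist()) for i in range(1,n) if s[i,4]>amin]
E
python3 - <<'E'
from h import *
o=ctrl.get_obs();print(o['time_s'],o['ee_pos'],o['eef_rot'],o['force'])
for n in('scene','top'):
    c=shot(n,n+'0.png');print(n,c['fx'],c.keys())
    print(c['camera_from_world'].round(3).tolist())
    for k,lo,hi in(('y',(22,120,100),(35,255,255)),('g',(40,90,50),(85,255,255)),('b',(95,120,50),(125,255,255)),('r',(0,150,80),(8,255,255))):print(k,blobs(c['image'],lo,hi))
E
```

```text
0.0 [ 0.13114235 -0.5340985   0.40409102] [-3.14046749e+00 -1.02914297e-04  2.40729353e-01] [-0.61338575  0.64161828 -1.21490576]
scene 467.5611812043072 dict_keys(['image', 'fx', 'fy', 'cx', 'cy', 'camera_from_world'])
[[0.533, -0.846, 0.021, -0.287], [0.408, 0.278, 0.869, -0.297], [-0.741, -0.455, 0.493, -0.896], [0.0, 0.0, 0.0, 1.0]]
y [([75, 102, 20, 7, 69], [83.3, 105.7]), ([322, 252, 26, 14, 153], [336.3, 258.8])]
g [([242, 154, 31, 30, 689], [257.3, 168.5])]
b [([342, 0, 28, 9, 172], [356.3, 2.7]), ([368, 0, 8, 29, 126], [372.0, 14.9]), ([340, 15, 27, 15, 288], [353.3, 21.8]), ([463, 101, 34, 14, 345], [479.5, 107.3]), ([65, 107, 35, 15, 333], [82.2, 114.3]), ([300, 153, 26, 13, 204], [312.1, 159.4]), ([260, 184, 54, 83, 867], [289.1, 227.5]), ([500, 262, 32, 20, 416], [517.2, 273.3]), ([469, 304, 38, 15, 98], [488.0, 313.2]), ([465, 317, 39, 17, 369], [483.4, 325.2])]
r [([538, 158, 22, 13, 185], [549.2, 164.0]), ([299, 173, 12, 13, 111], [304.5, 178.6]), ([350, 209, 73, 23, 306], [386.4, 220.2])]
top 398.8509135306701 dict_keys(['image', 'fx', 'fy', 'cx', 'cy', 'camera_from_world'])
[[-0.005, -1.0, 0.007, -0.017], [0.983, -0.004, 0.181, -0.541], [-0.181, 0.008, 0.983, -1.111], [0.0, 0.0, 0.0, 1.0]]
y [([338, 231, 12, 11, 105], [343.6, 235.9])]
g [([236, 200, 29, 35, 758], [250.2, 216.9])]
b [([370, 0, 50, 13, 349], [397.3, 3.8]), ([14, 102, 41, 55, 1301], [35.1, 132.0]), ([448, 167, 34, 32, 823], [464.5, 182.3]), ([264, 218, 40, 16, 274], [281.5, 225.3]), ([299, 221, 25, 7, 53], [311.1, 223.5]), ([297, 238, 26, 6, 53], [309.3, 240.0])]
r [([275, 172, 12, 13, 81], [281.4, 179.1]), ([33, 216, 11, 39, 68], [38.0, 236.4])]
```

View pics/scene0.png

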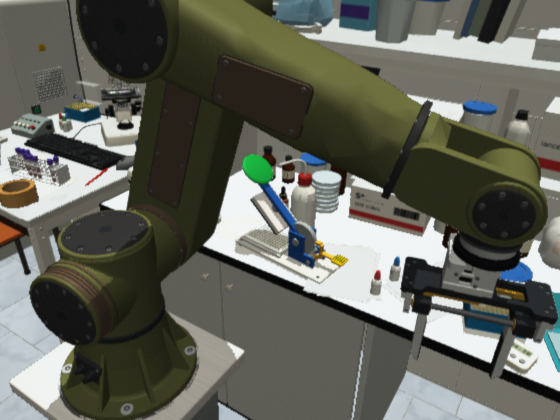

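View pics/top0.png

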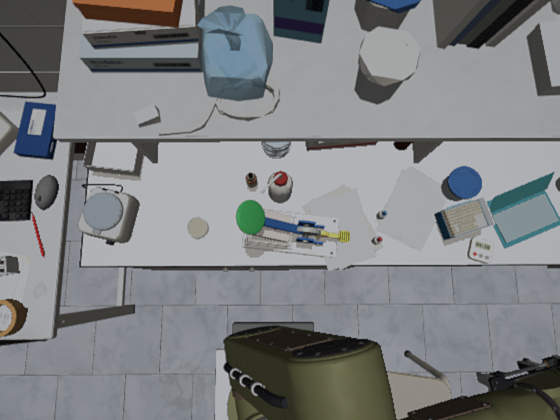

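```bash
python3 - <<'E'
from h import *
s=ctrl.camera('scene');t=ctrl.camera('top')
for n,a,b in(('pawl',(336.3,258.8),(343.6,235.9)),('palm',(257.3,168.5),(250.2,216.9))):print(n,tri([ray(s,*a),ray(t,*b)]))
E
```

```text
pawl (array([ 0.46569913, -0.20511756,  0.05145982]), [np.float64(0.0038155296099650978), np.float64(0.0038155296099650947)])
palm (array([0.49722403, 0.0507894 , 0.2096102 ]), [np.float64(0.00021657406721886722), np.float64(0.00021657406721874023)])
```

The scene view shows the press with its raised palm pad at (257,168) and pawl tab at (336,259). A tall red-cap bottle stands behind it at (304,178), and two droppers stand at (377,285) and (396,268). In the top view the tab is at (344,236), the palm pad at (250,217), the dish at (198,228), and the shelf edge at row 139. The triangulated heights, 51 mm and 210 mm, agree with the text (q≈0.67). Next I check clearances.

```bash
python3 - <<'E'
from h import *
s=ctrl.camera('scene');t=ctrl.camera('top')
print('bottle',tri([ray(s,304.5,178.6),ray(t,281.4,179.1)]))
for z in(.3,.4,.5,.6,.7):print('shelf edge',z,onplane(t,300,139,z).round(3))
for n,u,v,z in(('red',377,240,.068),('blue',382,215,.068),('dish',198,228,.016)):print(n,onplane(t,u,v,z).round(3))
E
```

```text
bottle (array([ 0.60725323, -0.02775648,  0.15915489]), [np.float64(0.0011993653218245904), np.float64(0.0011993653218245136)])
shelf edge 0.3 [ 0.667 -0.071  0.3  ]
shelf edge 0.4 [ 0.63  -0.064  0.4  ]
shelf edge 0.5 [ 0.592 -0.057  0.5  ]
shelf edge 0.6 [ 0.554 -0.05   0.6  ]
shelf edge 0.7 [ 0.516 -0.043  0.7  ]
red [ 0.454 -0.3    0.068]
blue [ 0.525 -0.318  0.068]
dish [0.497 0.217 0.016]
```

Call:
servo_tool:
  motion:
    - [1, 3, 3, 0, 0]
    - [1, 6, 6, 0, 0]
    - [1, 9, 9, 0, 0]
    - [1, 12, 12, 0, 0]
    - [1, 15, 15, 0, 0]
    - [1, 18, 18, 0, 0]
    - [1, 21, 21, 0, 0]
    - [1, 24, 24, -1, 0]
    - [1, 27, 27, -2, 0]
    - [1, 30, 30, -3, 0]
    - [1, 32, 32, -4, 0]
    - [1, 33, 33, -5, 0]
    - [1, 33, 33, -5, 0]
    - [1, 33, 33, -5, 0]

```text
time_s: 2.05
ee_pos: [0.4607, -0.2048, 0.355]
eef_rot: [3.141, -0.0, 0.24]
force: [0.2, -0.4, -0.4]
grip_width: 0.0004
grip_force: 0.0
```

```bash
python3 - <<'E'
from h import *
o=ctrl.get_obs();w=shot('wrist','w1.png');s=shot('scene','s1.png');t=shot('top','t1.png')
print(w['hand_eye'].round(3).tolist(),w['fx'])
import json
from scipy.spatial.transform import Rotation as R
T=np.eye(4);T[:3,:3]=R.from_euler('xyz',o['eef_rot']).as_matrix();T[:3,3]=o['ee_pos']
np.save('T1.npy',T)
w['camera_from_world']=np.linalg.inv(T@w['hand_eye'])
print('y',blobs(w['image'],(22,120,100),(35,255,255)),blobs(s['image'],(22,120,100),(35,255,255)))
W=w
for p in([.466,-.205,.055],[.46,-.205,.156]):
    c=W['camera_from_world']@np.array(p+[1]);print(W['cx']-W['fx']*c[0]/c[2],W['cy']+W['fy']*c[1]/c[2])
np.savez('w1.npz',**w)
cv2.imwrite('pics/ws1.png',np.vstack([w['image'],cv2.resize(s['image'][120:330,200:480],None,fx=2,fy=2)])[:,:,::-1][:,:])
E
python3 -c "
import cv2;a=cv2.imread('pics/ws1.png');cv2.imwrite('pics/ws1.png',cv2.resize(a,(400,600)))"
```

```text
[[0.0, 0.963, 0.27, 0.079], [1.0, -0.001, 0.001, 0.002], [0.001, 0.27, -0.963, 0.02], [0.0, 0.0, 0.0, 1.0]] 300.19983390837575
y [([211, 169, 96, 56, 1762], [263.0, 197.4]), ([273, 344, 5, 21, 50], [275.1, 353.5])] [([322, 252, 26, 14, 154], [336.2, 258.8])]
280.6389580027019 207.319575075964
278.28549437565226 255.9123216987581
```

View pics/w1.png

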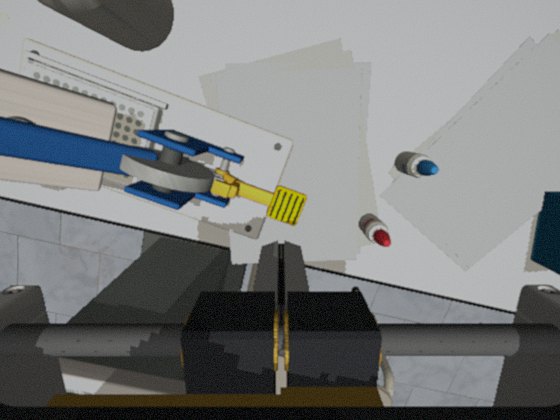

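The wrist view shows the yellow tab centred at about (286,204). The base's +x corners are at (293,142) and (260,236), and the droppers are well to the right at (415,165) and (377,232).

```bash
python3 - <<'E'
from h import *
w=dict(np.load('w1.npz'));s=ctrl.camera('scene')
print(onplane(w,286,204,.055),tri([ray(w,286,204),ray(s,337,260)]))
a=onplane(w,293,142,.014);b=onplane(w,260,236,.014);print(a,b,np.linalg.norm(a-b))
d=(b-a)/np.linalg.norm(b-a); x=np.array([-d[1],d[0],0]); 
if x[1]>0:x=-x
o=(a+b)/2-.1*x;print('origin',o,'xdir',x,np.degrees(np.arctan2(x[1],x[0])))
print('pawl exp',o+.112*x)
for q in(.6,.65,.7,.0):print(q,o+x*(-.205*np.cos(q)+.023*np.sin(q)),.068+.205*np.sin(q)+.023*np.cos(q))
E
```

```text
[ 0.4704429  -0.20922826  0.055     ] (array([ 0.4669994 , -0.20656561,  0.04644585]), [np.float64(0.0035965132140299894), np.float64(0.0035965132140299495)])
[ 0.52704358 -0.20328771  0.014     ] [ 0.41707545 -0.1927699   0.014     ] 0.11046997130234867
origin [ 0.48158049 -0.09848309  0.014     ] xdir [-0.09520968 -0.99545724  0.        ] -95.4633881753658
pawl exp [ 0.470917  -0.2099743  0.014    ]
0.6 [0.49645291 0.05701433 0.014     ] 0.20273442618890486
0.65 [0.49579319 0.05011667 0.014     ] 0.21037314054251638
0.7 [0.49509794 0.0428476  0.014     ] 0.21765599619126988
0.0 [0.50109847 0.10558565 0.014     ] 0.091
```

Call:
servo_tool:
  motion:
    - [1, 1, -0.5, -2, 0]
    - [1, 1, -0.5, -5, 0]
    - [1, 1, -0.5, -8, 0]
    - [1, 1, -0.5, -9.5, 0]
    - [1, 1, -0.5, -10, 0]
    - [1, 1, -0.6, -10.5, 0]
    - [1, 0.9, -0.7, -11, 0]
    - [1, 0.9, -0.8, -11.5, 0]
    - [1, 0.9, -0.9, -12, 0]
    - [1, 0.9, -0.9, -12.4, 0]
    - [1, 0.9, -0.9, -12.8, 0]
    - [1, 0.9, -0.9, -12.8, 0]

```text
time_s: 3.75
ee_pos: [0.4702, -0.2132, 0.2268]
eef_rot: [3.141, -0.0, 0.241]
force: [-1.3, -2.8, 5.6]
grip_width: 0.0005
grip_force: 3.4
```

Call:
servo_tool:
  motion:
    - [1, 0, 0, -0.2, 0]
    - [1, 0, 0, -0.4, 0]
    - [1, 0, 0, -0.5, 0]
    - [1, 0, 0, -0.5, 0]

```text
time_s: 4.25
ee_pos: [0.4707, -0.2132, 0.2254]
eef_rot: [3.14, -0.002, 0.241]
force: [-16.1, 8.3, 53.5]
grip_width: 0.0004
grip_force: 23.6
```

Call:
servo_tool:
  motion:
    - [1, 0, 0, 1, 0]
    - [1, 0, 0, 4, 0]
    - [1, 0, 0, 8, 0]
    - [1, 0, 0, 12, 0]
    - [1, 0, 0, 16, 0]
    - [1, 0, 0, 20, 0]
    - [1, 0, 0, 23, 0]
    - [1, 0, 0, 24, 0]
    - [1, 0, 0, 24, 0]

```text
time_s: 5.38
ee_pos: [0.4702, -0.213, 0.4609]
eef_rot: [-3.141, 0.0, 0.241]
force: [0.6, -0.7, 0.0]
grip_width: 0.0004
grip_force: 0.0
```

```bash
python3 - <<'E'
from h import *
from scipy.spatial.transform import Rotation as R
o=ctrl.get_obs();w=shot('wrist','w2.png');s=shot('scene','s2.png');print(o['ee_pos'])
T=np.eye(4);T[:3,:3]=R.from_euler('xyz',o['eef_rot']).as_matrix();T[:3,3]=o['ee_pos']
w['camera_from_world']=np.linalg.inv(T@w['hand_eye']);np.savez('w2.npz',**w)
bw=blobs(w['image'],(22,120,100),(35,255,255));bs=blobs(s['image'],(22,120,100),(35,255,255));print(bw,bs)
g=blobs(s['image'],(40,90,50),(85,255,255));print(g,blobs(w['image'],(40,90,50),(85,255,255)))
# predicted tab pixels in scene for engaged / released
for p in([.471,-.210,.055],[.470,-.216,.025]):
    for c in(s,w):
        q=c['camera_from_world']@np.array(p+[1]);print(p,c['cx']-c['fx']*q[0]/q[2],c['cy']+c['fy']*q[1]/q[2])
a=w['image'];b=cv2.resize(s['image'][140:290,220:420],(560,420),interpolation=cv2.INTER_CUBIC)
cv2.imwrite('pics/c2.png',cv2.resize(np.hstack([a,b]),(800,300))[:,:,::-1])
E
```

```text
[ 0.47019366 -0.21304828  0.46094863]
[([226, 165, 68, 36, 801], [265.8, 183.4]), ([273, 344, 5, 23, 61], [275.0, 355.1]), ([285, 346, 4, 18, 45], [286.6, 353.7])] [([328, 258, 20, 20, 164], [337.8, 268.9])]
[([242, 154, 31, 31, 690], [257.3, 168.5])] [([0, 85, 20, 72, 938], [7.2, 121.8])]
[0.471, -0.21, 0.055] 340.8090353953599 256.949593272001
[0.471, -0.21, 0.055] 277.76837732410235 189.07640000126668
[0.47, -0.216, 0.025] 341.831662415805 268.08392566955627
[0.47, -0.216, 0.025] 281.9761745942318 186.54147312603087
```

View pics/c2.png

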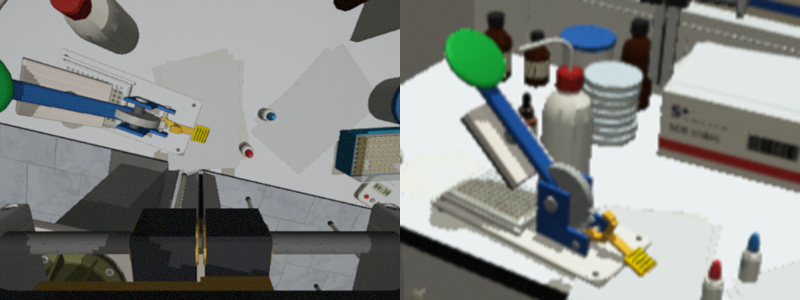

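The tab now sits at scene (338,269). The prediction for released was row 268 and for engaged row 257, so the pawl is down at its stop. The lever hasn't moved. I turn the gripper in line with the press and go over the palm pad.

Call:
servo_tool:
  motion:
    - [1, 0.3, 3, 0, -3]
    - [1, 0.6, 6, 0, -6]
    - [1, 0.9, 9, 0, -9]
    - [1, 1.2, 12, 0, -12]
    - [1, 1.5, 15, 0, -15]
    - [1, 1.8, 18, 0, -17]
    - [1, 2.1, 21, 0, -19]
    - [1, 2.4, 24, 0, -19]
    - [1, 2.6, 26, 0, -19]
    - [1, 2.6, 26.3, -1.5, -19]
    - [1, 2.6, 26.3, -3, -19]
    - [1, 2.6, 26.3, -4, -19]
    - [1, 2.6, 26.5, -4.7, -19]
    - [1, 2.7, 27, -5.4, -19]
    - [1, 2.7, 27.4, -6, -19]
    - [1, 2.7, 27.4, -6, -19]

```text
time_s: 7.48
ee_pos: [0.4971, 0.0612, 0.4012]
eef_rot: [3.142, 0.001, -0.09]
force: [0.1, 0.2, -0.0]
grip_width: 0.0007
grip_force: 0.0
```

```bash
python3 - <<'E'
from h import *
s=shot('scene','s3.png')
print(blobs(s['image'],(40,90,50),(85,255,255)),blobs(s['image'],(22,120,100),(35,255,255)))
cv2.imwrite('pics/c3.png',cv2.resize(s['image'][90:300,180:460],(800,600))[:,:,::-1])
E
```

```text
[([238, 160, 31, 28, 535], [252.9, 175.0])] [([328, 258, 20, 20, 163], [337.9, 268.8])]
```

View pics/c3.png

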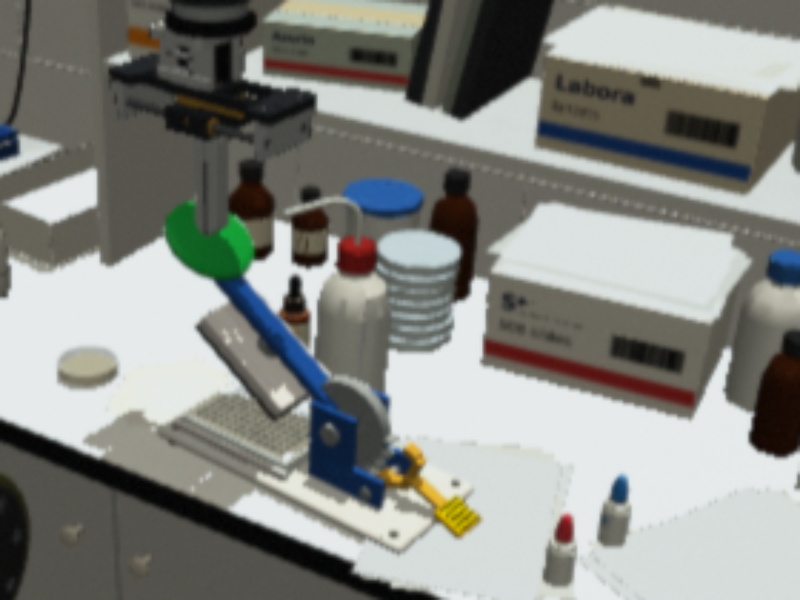

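The fingertips rest on the middle of the pad (scene ~(253,175)), the lever has begun to come down, and the pawl is still released. The wash bottle's spout tip is at about scene (280,164), so I check its clearance.

```bash
python3 - <<'E'
from h import *
s=ctrl.camera('scene')
for z in(.16,.18,.2):print(onplane(s,280,164,z).round(3),onplane(s,305,161,z).round(3), onplane(s,305,178,z).round(3))
E
```

```text
[0.648 0.077 0.16 ] [0.707 0.029 0.16 ] [ 0.609 -0.027  0.16 ]
[0.61  0.054 0.18 ] [0.667 0.007 0.18 ] [ 0.572 -0.047  0.18 ]
[0.572 0.03  0.2  ] [ 0.627 -0.015  0.2  ] [ 0.536 -0.067  0.2  ]
```

Call:
servo_tool:
  motion:
    - [1, 0.1, 0.5, -0.7, 0]
    - [1, 0.1, 1, -1.4, 0]
    - [1, 0.1, 1.5, -2.1, 0]
    - [1, 0.2, 2, -2.8, 0]
    - [1, 0.2, 2.4, -3.6, 0]
    - [1, 0.2, 2.8, -4.4, 0]
    - [1, 0.3, 3.1, -5.2, 0]
    - [1, 0.3, 3.4, -6, 0]
    - [1, 0.3, 3.6, -6.8, 0]
    - [1, 0.3, 3.8, -7.6, 0]
    - [1, 0.4, 4, -8.4, 0]
    - [1, 0.4, 4.2, -9.2, 0]
    - [1, 0.4, 4.3, -9.9, 0]
    - [1, 0.4, 4.4, -10.5, 0]
    - [1, 0.4, 4.4, -10.8, 0]
    - [1, 0.4, 4.4, -10.8, 0]

```text
time_s: 9.57
ee_pos: [0.5011, 0.1048, 0.2934]
eef_rot: [3.141, 0.001, -0.091]
force: [0.4, 0.6, 0.4]
grip_width: 0.0003
grip_force: 0.0
```

Call:
servo_tool:
  motion:
    - [1, 0, 0, -0.2, 0]
    - [1, 0, 0, -0.4, 0]
    - [1, 0, 0, -0.5, 0]
    - [1, 0, 0, -0.5, 0]

```text
time_s: 10.07
ee_pos: [0.5012, 0.1049, 0.29]
eef_rot: [-3.141, -0.001, -0.091]
force: [-7.6, 0.8, 18.3]
grip_width: 0.0003
grip_force: 8.9
```

Call:
servo_tool:
  motion:
    - [1, 0, 0, -0.2, 0]
    - [1, 0, 0, -0.3, 0]
    - [1, 0, 0, -0.3, 0]

```text
time_s: 10.45
ee_pos: [0.5013, 0.1049, 0.2895]
eef_rot: [-3.141, -0.003, -0.091]
force: [-20.9, -2.9, 49.5]
grip_width: 0.0001
grip_force: 24.6
```

Call:
servo_tool:
  motion:
    - [1, 0, 0, 0.5, 0]
    - [1, 0, 0, 3, 0]
    - [1, 0, 0, 7, 0]
    - [1, 0, 0, 11, 0]
    - [1, 0, 0, 15, 0]
    - [1, 0, 0, 15, 0]
    - [1, 0, 0, 15, 0]

```text
time_s: 11.32
ee_pos: [0.5011, 0.1048, 0.4346]
eef_rot: [3.141, 0.001, -0.091]
force: [0.4, -0.5, -0.5]
grip_width: 0.0002
grip_force: 0.0
```

```bash
python3 - <<'E'
from h import *
s=shot('scene','s4.png');t=ctrl.camera('top')
g=[blobs(c['image'],(40,90,50),(85,255,255)) for c in(s,t)]
print(g,blobs(s['image'],(22,120,100),(35,255,255)),ctrl.get_obs()['force'])
print(tri([ray(c,*max(b,key=lambda k:k[0][4])[1]) for c,b in zip((s,t),g) if b]))
cv2.imwrite('pics/c4.png',cv2.resize(s['image'][90:300,180:460],(800,600))[:,:,::-1])
E
```

```text
[[([227, 198, 31, 17, 410], [242.1, 205.9])], []] [([328, 258, 20, 20, 163], [337.9, 268.8])] [ 0.13795076  0.2461962  -0.31869817]
(array([-0.11583313, -0.36067214,  0.51396113]), [np.float64(3.925231146709438e-17)])
```

View pics/c4.png

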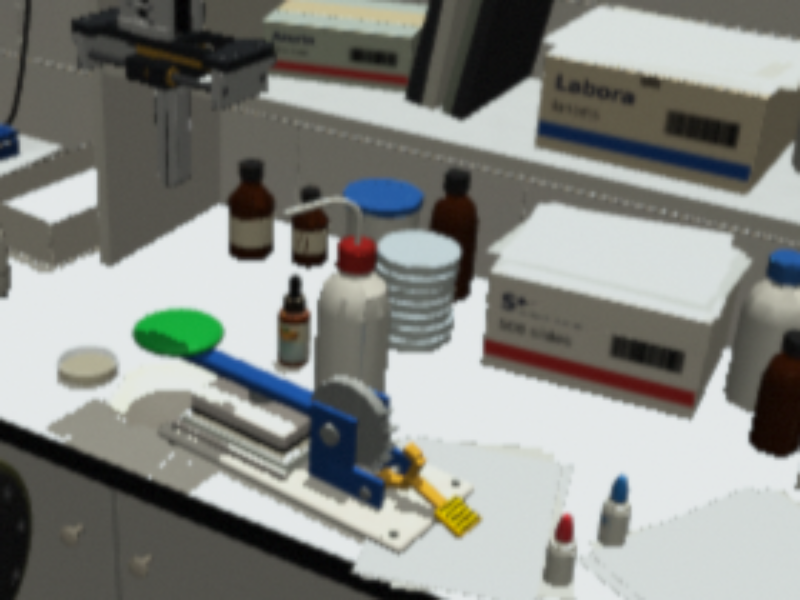

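The lever is level with its platen on the plate. The pawl is still down (tab at the same pixel, 338,269), the bottles and dish haven't moved, and the gripper is clear.

```bash
python3 -c "
from station import ctrl
print(ctrl.hand_in())"
```

```text
the job is handed in; nothing more can be done
None
```

I pressed the pawl tab to its stop and then pushed the palm pad down until the lever was level. In the last camera view the platen lay on the plate, the pawl was still released, and the bottles and dish had not moved. I handed the job in after about 11 s of the 42 s; no verdict came back.

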